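# Press a snap-in bush home in a connecting rod with the bench hand press

## Robot

A 6-joint arm with a two-finger parallel gripper is mounted at the origin on a cart in front of the work surface, level with it; the furniture and walls round the work are solid. World frame = base frame: x ahead of the robot, y to its left, z up, the work surface at z = 0. Lengths are in m, angles in rad, forces in N, time in s.
With the tool pointing down it reaches from about 0.25 to 0.775 m from the base axis. Payload 4 kg.
Tool frame: the origin (TCP) lies at the centre of the arm's flange, where the gripper is bolted on; the fingertips stand 199 mm ahead of it and the grasp point (between the pads) lies 180 mm ahead of it (robot.tcp_to_tips is the distance from the TCP to the fingertips, in m); z points along the fingers, y is the line along which they close (so a half turn about z gives the same grasp; the last joint's range is limited). The gripper opens to 94 mm and grips with 3 to 60 N. Pads are 16 mm wide; open, the fingers measure 119 mm over their backs; the gripper's body (75 mm by 177 mm) begins 78 mm behind the grasp point.
Start: joints at [-1.242, 0.087, 1.371, -0, 1.684, -0.103], TCP at [0.23, -0.5, 0.405] pointing down, gripper open.
Joint ranges: [-3.1, 3.1], [-0.76, 2.03], [0.27, 2.55], [-1.08, 4.22], [0.17, 2.65], [-2.57, 2.57]. Speed limits (rad/s): [2.79, 2.79, 3.14, 3.14, 3.14, 3.14].

## Interface

Orientations are given as [roll, pitch, yaw] about the fixed x, y, z axes, in that order (R = Rz(yaw) Ry(pitch) Rx(roll)).
In Python, from bench import telemetry, snapshot, ticket, robot gives the robot as it stands.
- The arm moves only by the tool apply_moves, never from a script. Its argument "moves" is a list that holds one entry, the list of rows, each a list of 5 numbers: the shift along the tool's x, y, z in units of 50 mm (1.0 is 50 mm), then the turn about the tool's z in units of 10 degrees (1.0 is 10 degrees), then the closure, from 0 (fully open) to 1 (shut). A call has 1 to 10 rows; each row is the pose to reach, as a shift and turn from the pose commanded when the call began, along the tool's axes at that moment; what a row does not reach only later rows make up. A row lasts 1/8 s, in which the tool goes at most 62.5 mm and 10.7 degrees, less where a joint would pass 70% of its speed; a pose out of reach is approached as far as the arm can. A call with a gripper value outside its range is refused whole. The fingers move at their own pace and stop on an object; the grip force is fixed at half the most. Time passes only in rows, so rows that repeat a pose let the fingers close. It gives the time, the measured TCP pose, the force, the opening and the grip force at its end, in the units of the state.
- telemetry.get_obs(): the state, without advancing time (a new reading comes with each control period).
- snapshot(name): name is "scene" or "top" or "wrist"; returns a dict with "image" (384x512x3 uint8, red, green, blue), "fovy" (degrees; the focal length in pixels is half the picture's height over the tangent of half this angle, whatever the lens; pixels are square), "cx", "cy" (the principal point, pixels), "R" (3x3) and "t" (3): a world point X has camera coordinates R X + t. Camera axes: x right, y down, z forward; pixel columns grow to the right and rows downward; lengths in m; the calibration is good to about 2 mm. A picture is of the moment at which its call begins. There is no depth.
- ticket.close_job(): hands the job in; it is judged then, once.
The state is a dict: "time": time; "joint_positions": joint angles; "qvel": joint speeds; "joint_torque": joint torques, N m; "tool_pos": TCP position; "ee_rot": TCP orientation; "wrist_force": force on the tool from outside, world axes, zero at the start; "wrist_torque": the same for the moment, N m; "width": finger opening in m; "finger_force": force on a finger pad.
Only numpy, scipy, OpenCV 4.12 (cv2) and the standard library are available. Lean on these libraries where they do the work, as an engineer would, in place of code of your own. Each camera call takes 0.05 s, during which the arm holds its last target. There are 200 camera calls.

## Task

Lay the connecting rod in the bench hand press, its small end down in the round nest and its big end on the rest, then push the press's upper handle down on the bush until you feel the resistance build up and suddenly give as the bush snaps home. Stop pressing as soon as it gives, so that the bush is not crushed, let the handle come back up and leave the rod lying in the nest. Use the press for this, not the gripper, and leave the other things on the table where they are.

Things in the scene. Friction and masses are not known exactly. Their poses are not given: they have to be found in the camera images.
- press: Grey bench hand press, bolted to the table. Origin on the table under the nest's centre; x points from the nest to the hinge, -x along the two handles towards the robot, z up. The lower handle is fixed, flat on the table (22 mm high, out to x = -163 mm); the upper one is hinged. The nest post is 55 mm across. The gap in the nest's rim and the rest for the rod lie on the -y side.
- nest (a point): Centre of the nest floor, 40 mm above the table; axes as the press. Its rim is 9 mm high, 38 mm across inside at the bottom, flaring to 45 at the top, open to -y for the rod's shank. With the handle up the ram hangs 100 to 125 mm above the table over the nest, so bring the rod in from the -y side, 10 to 20 mm above the nest floor, then lower it.
- rest (a point): Centre of the top of the rest for the big end: a 34 mm square block at the press's y = -118 mm, as high as the nest floor.
- hinge (a point): Hinge of the upper handle: 70 mm from the nest along the press's x, 97 mm above the table; its axis is the press's y.
- press_handle: Upper handle: a bar 16 mm wide, 14 thick, with a black grip 26 mm wide, 20 thick, 148 to 238 mm from the hinge. Origin on the hinge; -x runs along it to the grip. A spring holds it up, 0.65 rad above level, against a stop (2 to 3 N at the grip lowers it). Under it, 70 mm from the hinge, is the ram: a 16 mm nose backed by a spring of 15 N/mm, on a bolt.
- handle_pad (a point): Where to push down: top of the grip, 210 mm from the hinge, 10 mm above the centre line. The ram bolt is set differently each time (12 mm either way, unmeasured): it meets the proud bush with the handle anywhere from 0.25 rad above to 0.11 rad below level. Beyond the handle's own 2 to 3 N, the bush gives at about 13 N here, 0.06 rad past first touch; then slack for 5 to 10 mm, then 1.7 N per mm more.
- con_rod: Cast connecting rod, 160 mm long, 18 thick, about 0.7 kg, lying flat, bush on top. Origin midway along its underside, z up, y along it: small end (32 mm across) at y = -64 mm, big end (58 mm across) at y = +51. The shank is 16 mm wide (along x), 4 to 14 mm above the underside, free from y = -45 to +20, and balances near y = 0; grasp it at 0 to +10. In the press its y axis points along the press's -y.
- small_end (a point): Centre of the underside of the rod's small end.
- bush: Flanged steel snap-in bush in the small end; flange 25 mm across, 3 mm thick. Origin at the centre of the flange's underside, z up. It starts 8 mm proud (origin 26 mm above the rod's underside); home, the flange lies on the rod's top face (18 mm). A lip resists up to some 30 N, then it snaps home by itself. 45 N on the bush (about 19 N at the handle pad beyond the handle's own force) crushes it.
- bearing_cap: Bystander: cast arch-shaped bearing cap standing on its feet, 22 x 68 x 34 mm, loose. Origin under its centre.
- gear: Bystander: spur gear with a hub, 65 mm across, 25 mm high, loose. Origin under its centre.
- piston: Bystander: piston standing on its skirt, 68 mm across, 60 mm high. Origin under its centre.

How it is judged:
On the way, in this order (a step that is already met when the one before it is completed fails the run):
1. the rod lies flat with its small end down in the nest, the bush still proud (horizontal distance between small_end and nest below 0.005 m and z of small_end in the frame of nest below 0.003 m and angle between con_rod's own z axis and vertical below 0.06 rad and z of bush in the frame of con_rod above 0.024 m), for 0.2 s.
2. the bush snaps home with the rod in the nest (horizontal distance between small_end and nest below 0.005 m and z of small_end in the frame of nest below 0.003 m and angle between con_rod's own z axis and vertical below 0.06 rad and z of bush in the frame of con_rod below 0.0195 m), for 0.1 s.
At the end, for the whole second after the job is handed in: The bush is home (flange within 1.5 mm of the rod's top face), the rod lies at rest in the press, small end within 5 mm of the nest's centre and within 3 mm of its floor, tilted under 0.06 rad, and the upper handle is back up (its pad over 190 mm above the table) (all of step 2 and z of handle_pad in the frame of press above 0.19 m and linear speed of con_rod below 0.02 m/s); the robot touches nothing.
It fails at once if the bush is crushed: over 45 N between ram and rod (contact force between press_handle and con_rod above 45 N).
It fails at once if the gripper pushes the bush itself (over 5 N) (contact force between the fingers and bush above 5 N).
It fails at once if a bystander is shifted by more than 30 mm (distance of any of bearing_cap, gear from where it was at the start of the episode above 0.03 m).
It also fails if it takes over 72 s, if anything falls off the work surface, if the arm or the gripper's body presses on something with over 40 N, if the wrist force passes 120 N, or if a joint passes its speed limit or range.

## Working session

There is one attempt and no reset: what is moved stays moved. The work goes in short steps, Python scripts to look and compute and a tool call to move; the robot and the scene stay as the last step left them, time stands still between calls to the robot, and variables do not carry over. Pictures are saved under pics/ and viewed, at most 10 in all, crops included, and the job is handed in when it is done.

Besides the shell and the picture viewer there is one more tool, called after "Request:" as name(argument=value, ...) on one line, values as JSON. apply_moves: Moves the arm, as the interface text tells. Its arguments: {"type":"object","properties":{"moves":{"type":"array","items":{"type":"array","items":{"type":"array","items":{"type":"number"}}}}},"required":["moves"]}

```bash
mkdir -p pics; cat > h.py <<'E'
import numpy as np, cv2
from bench import telemetry, snapshot, ticket, robot
def snap(name,fn):
    s=snapshot(name); cv2.imwrite('pics/'+fn,s['image'][:,:,::-1]); np.savez('pics/'+fn+'.npz',**{k:s[k] for k in('fovy','cx','cy','R','t')}); return s
def K(s): return 192/np.tan(np.radians(float(s['fovy']))/2)
def ray(s,u,v,z):
    R=np.array(s['R']);t=np.array(s['t']);d=R.T@np.array([(u-s['cx'])/K(s),(v-s['cy'])/K(s),1]);c=-R.T@t
    return c+d*(z-c[2])/d[2]
def proj(s,X):
    c=np.array(s['R'])@np.array(X)+np.array(s['t']);return c[:2]/c[2]*K(s)+[s['cx'],s['cy']]
def ld(fn): return dict(np.load('pics/'+fn+'.npz'))
E
python3 - <<'E'
from h import *
for n in('top','scene'):
    s=snap(n,n+'1.png')
    print(n,s['fovy'],s['cx'],s['cy'],np.round(s['R'],3).tolist(),np.round(s['t'],3))
a=cv2.imread('pics/top1.png')
cv2.imwrite('pics/top1b.png',cv2.resize(a,(800,600),interpolation=cv2.INTER_CUBIC))
o=telemetry.get_obs();print(o)
E
```

```text
top 43.004133641161914 256.5483204938582 189.4450583023607 [[0.056, -0.998, -0.0], [-0.973, -0.054, -0.223], [0.223, 0.013, -0.975]] [-0.012  0.598  1.381]
scene 44.47948035255982 255.37051620353373 183.85172525187477 [[-0.93, -0.367, -0.007], [-0.303, 0.777, -0.552], [0.208, -0.511, -0.834]] [0.535 0.246 1.4  ]
{'time': 0.1, 'joint_positions': array([-1.24212957e+00,  8.79027616e-02,  1.37205996e+00, -5.10113279e-05,
        1.68359973e+00, -1.03111929e-01]), 'qvel': array([-7.87803246e-04,  5.43971239e-05, -5.24306867e-03,  1.83636566e-04,
        6.09807064e-04, -1.53449380e-03]), 'joint_torque': array([ 3.11813172e-03, -3.41254520e+01, -3.03300512e+01,  7.19963433e-02,
        3.04342748e-02, -9.58572400e-05]), 'tool_pos': array([ 0.23012158, -0.49944526,  0.40363089]), 'ee_rot': array([-3.13962809e+00, -1.52321337e-04,  4.31772841e-01]), 'wrist_force': array([-0.33306084, -0.23224675, -0.43088469]), 'wrist_torque': array([ 0.03390633, -0.01501825, -0.06628292]), 'finger_force': 0.0, 'width': 0.0940285284500927}
```

View pics/top1b.png

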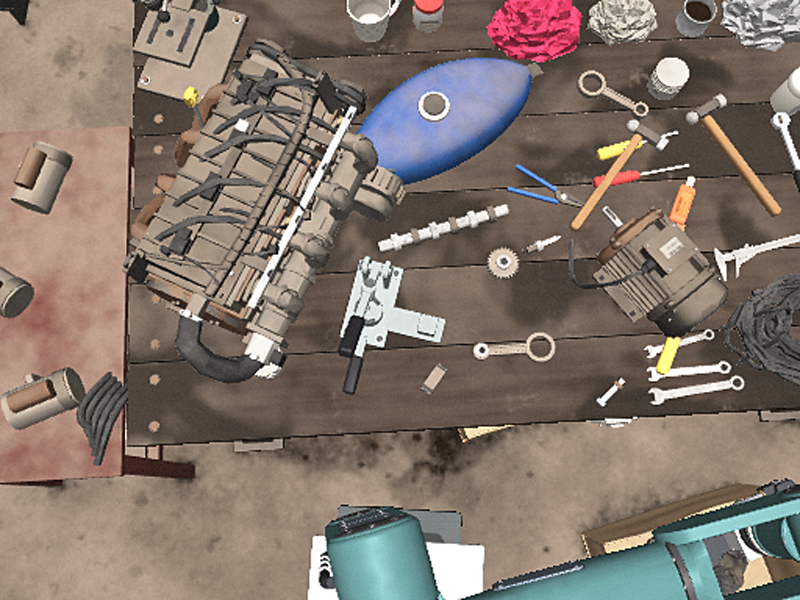

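View pics/scene1.png

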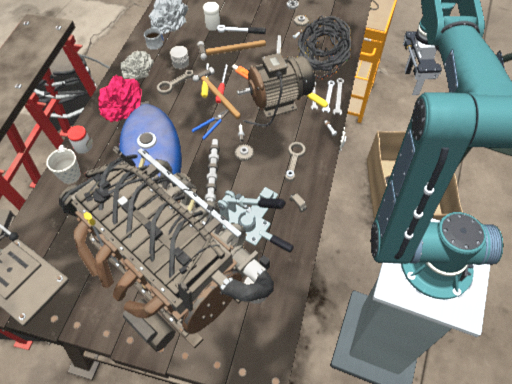

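The top view shows the press with its hinge near (378,268), its handles running down to (352,388) and its rest to the right at (428,328). The rod has its small end at (481,350) and big end at (540,347), the cap is at (433,377) and the gear at (503,262), all in 800-wide pixels. I'll enlarge it.

```bash
python3 - <<'E'
from h import *
a=cv2.imread('pics/top1.png')[155:260,210:365]
cv2.imwrite('pics/c1.png',cv2.resize(a,None,fx=5,fy=5,interpolation=cv2.INTER_CUBIC))
E
```

```text
(no output)
```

View pics/c1.png

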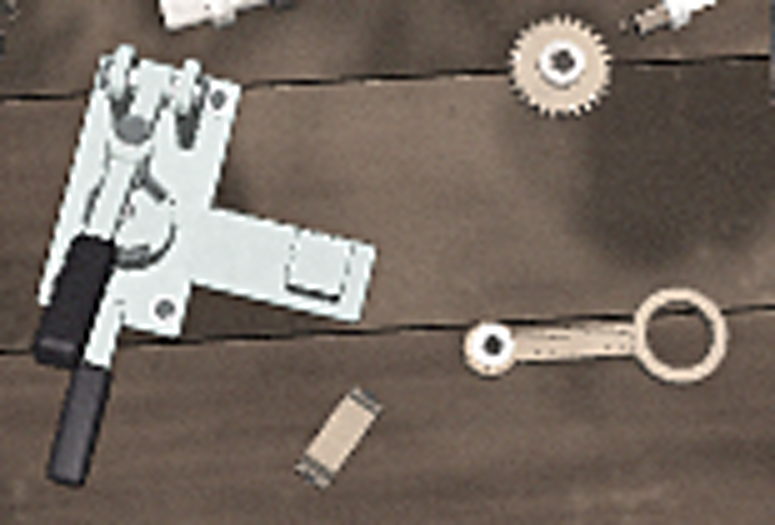

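```bash
python3 - <<'E'
from h import *
s=ld('top1.png'); f=lambda u,v,z: ray(s,210+u/5-.4,155+v/5-.4,z)
P={'rest':f(317,262,.04),'nestrimtop':f(140,226,.049),'lowend':f(68,483,.018),'small':f(490,346,.027),'smallring':f(489,350,.018),'big':f(681,335,.018),'cap':f(340,438,.03),'gear':f(560,66,.02),'bossL':f(122,60,.097),'bossR':f(190,75,.097)}
for k,v in P.items(): print(k,v.round(4))
from scipy.optimize import least_squares
def r(p):
    c,n=np.cos(p[2]),np.sin(p[2]);T=lambda x,y:np.array([p[0]+c*x-n*y,p[1]+n*x+c*y])
    return np.r_[T(0,-.118)-P['rest'][:2],(T(0,0)-P['nestrimtop'][:2])*.5,T(-.163,0)-P['lowend'][:2]]
o=least_squares(r,[.5,.1,0]);print(o.x,o.fun)
d=P['big']-P['smallring'];print('rod len',np.hypot(*d[:2]),'yaw of +y',np.arctan2(d[1],d[0]))
x=o.x
c,n=np.cos(x[2]),np.sin(x[2])
for X in [(0,0,.04),(.07,0,.097),(.07-.21*np.cos(.65),0,.097+.21*np.sin(.65))]:
    q=proj(s,[x[0]+c*X[0]-n*X[1],x[1]+n*X[0]+c*X[1],X[2]]);print((q+.4-[210,155])*5)
E
```

```text
rest [ 0.5532 -0.031   0.04  ]
nestrimtop [0.5675 0.0762 0.049 ]
lowend [0.4148 0.1107 0.018 ]
small [ 0.5101 -0.1378  0.027 ]
smallring [ 0.509  -0.1381  0.018 ]
big [ 0.5247 -0.254   0.018 ]
cap [ 0.4493 -0.0501  0.03  ]
gear [ 0.6891 -0.1762  0.02  ]
bossL [0.6566 0.0907 0.097 ]
bossR [0.6497 0.0502 0.097 ]
[ 0.57373387  0.08288143 -0.17503374] [ 2.61681456e-05 -2.27269377e-03  3.13120369e-03  3.36262263e-03
 -1.59176999e-03  5.91382450e-04]
rod len 0.1169549400987788 yaw of +y -1.4367594046534689
[130.11996589 218.26985559]
[154.37502695  84.68357495]
[ 70.83355151 323.25484923]
```

```bash
cat >> h.py <<'E'
def Rm(o):
    from scipy.spatial.transform import Rotation as Ro
    return Ro.from_euler('xyz',o['ee_rot']).as_matrix()
def go(p,yaw):
    o=telemetry.get_obs(); d=np.array(p)-o['tool_pos']
    y=o['ee_rot'][2]; t=-(yaw-y+np.pi)%(2*np.pi)
    t=-((yaw-y+np.pi)%(2*np.pi)-np.pi)
    print('t %.2f'%o['time'],'units',(Rm(o).T@d/.05).round(3),'turn',round(np.degrees(t)/10,3),'F',o['wrist_force'].round(2),'pos',o['tool_pos'].round(4),'w',round(o['width'],4))
E
python3 -c "
from h import *
go([.518,-.206,.33],1.705)"
```

```text
t 0.10 units [ 7.685 -2.918  1.48 ] turn -7.295 F [-0.33 -0.23 -0.43] pos [ 0.2301 -0.4994  0.4036] w 0.094
```

Request:
apply_moves(moves=[[[1.1,-0.42,0.21,-1.04,0],[2.2,-0.83,0.42,-2.08,0],[3.3,-1.25,0.63,-3.12,0],[4.4,-1.67,0.85,-4.17,0],[5.5,-2.08,1.06,-5.2,0],[6.6,-2.5,1.27,-6.25,0],[7.685,-2.918,1.48,-7.295,0],[7.685,-2.918,1.48,-7.295,0],[7.685,-2.918,1.48,-7.295,0],[7.685,-2.918,1.48,-7.295,0]]])

```text
time: 1.35
tool_pos: [0.5174, -0.2074, 0.331]
ee_rot: [3.141, 0.001, 1.702]
wrist_force: [-0.0, -0.1, -0.2]
width: 0.0941
finger_force: 0.0
```

```bash
python3 -c "
from h import *
go([.518,-.206,.201],1.705)
s=snap('wrist','w1.png');a=cv2.imread('pics/w1.png')
cv2.imwrite('pics/w1b.png',cv2.resize(a,(800,600),interpolation=cv2.INTER_CUBIC))
for X in [(.509,-.138,.018),(.5247,-.254,.018),(.518,-.206,.01)]: print(proj(s,X)*800/512)
"
```

```text
t 1.35 units [0.028 0.016 2.601] turn -0.015 F [-0.01 -0.11 -0.17] pos [ 0.5174 -0.2074  0.331 ] w 0.0941
[400.50830329 196.3332503 ]
[401.00771889 357.75650974]
[400.54619283 292.3120211 ]
```

View pics/w1b.png

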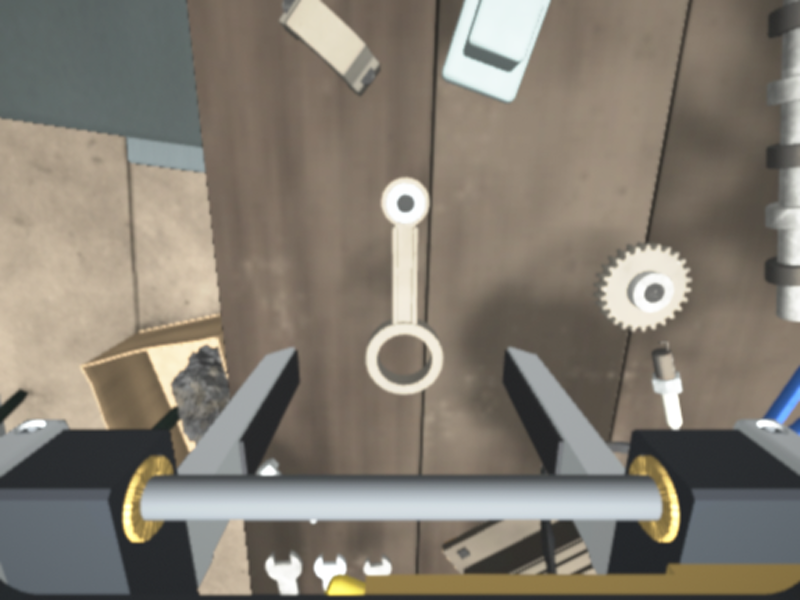

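The wrist view shows the rod upright, with its small end at (405,203), big end ring at (404,358) and shank centred on x=404. The grasp line is clear.

```bash
python3 -c "
from h import *
s=ld('w1.png');f=.64
a=ray(s,405*f,203*f,.025)[:2];b=ray(s,404*f,358*f,.018)[:2]
d=b-a;L=np.hypot(*d);d/=L;print(a,b,L,np.arctan2(d[1],d[0]))
g=(a+.069*d+b-.046*d)/2;print('grasp',g);go([g[0],g[1],.202],np.arctan2(d[1],d[0])+np.pi)"
```

```text
[ 0.51244233 -0.14151579] [ 0.52694211 -0.25390156] 0.11331727661776383 -1.4424871424401737
grasp [ 0.52116373 -0.20911414]
t 1.40 units [-0.04   0.071  2.583] turn 0.018 F [-0.28 -0.02 -0.58] pos [ 0.5173 -0.2075  0.3311] w 0.0943
```

Request:
apply_moves(moves=[[[-0.04,0.07,0.9,0,0],[-0.04,0.07,1.8,0,0],[-0.04,0.07,2.35,0,0],[-0.04,0.07,2.58,0,0.3],[-0.04,0.07,2.58,0,0.5],[-0.04,0.07,2.58,0,1],[-0.04,0.07,2.58,0,1],[-0.04,0.07,2.58,0,1],[-0.04,0.07,2.58,0,1],[-0.04,0.07,2.58,0,1]]])

```text
time: 2.65
tool_pos: [0.5219, -0.2077, 0.2018]
ee_rot: [3.142, 0.0, 1.705]
wrist_force: [-0.1, -0.4, 0.5]
width: 0.0275
finger_force: 0.0
```

Request:
apply_moves(moves=[[[0,0,0,0,1],[0,0,0,0,1],[0,0,0,0,1],[0,0,0,0,1],[0,0,-0.3,0,1],[0,0,-0.7,0,1],[0,0,-1.4,0,1],[0,0,-2.0,0,1],[0,0,-2.0,0,1]]])

```text
time: 3.78
tool_pos: [0.5228, -0.2079, 0.3044]
ee_rot: [3.136, 0.003, 1.705]
wrist_force: [0.6, 0.5, -7.9]
width: 0.0156
finger_force: 30.0
```

```bash
python3 -c "
from h import *
go([.5532+.05,-.031-.05,.32],1.396)
"
```

```text
t 3.77 units [ 2.298  1.936 -0.309] turn 1.772 F [ 0.62  0.49 -7.89] pos [ 0.5228 -0.2079  0.3044] w 0.0156
```

```bash
python3 -c "
from h import *
go([.538,-.105,.30],1.396)
"
```

```text
t 3.77 units [1.999 0.577 0.084] turn 1.772 F [ 0.62  0.49 -7.89] pos [ 0.5228 -0.2079  0.3044] w 0.0156
```

Request:
apply_moves(moves=[[[0.4,0.1,0,0.4,1],[1.1,0.3,0,1.0,1],[1.7,0.5,0.05,1.5,1],[2.0,0.58,0.08,1.77,1],[2.0,0.58,0.08,1.77,1],[2.0,0.58,0.08,1.77,1],[2.0,0.58,0.08,1.77,1]]])

```text
time: 4.65
tool_pos: [0.5371, -0.1055, 0.2972]
ee_rot: [-3.141, 0.0, 1.395]
wrist_force: [0.0, -0.5, -6.7]
width: 0.0158
finger_force: 30.0
```

```bash
python3 -c "
from h import *
go([.538,-.105,.30],1.396)
s=snap('wrist','w2.png');a=cv2.imread('pics/w2.png')
cv2.imwrite('pics/w2b.png',cv2.resize(a,(800,600),interpolation=cv2.INTER_CUBIC))
"
```

```text
t 4.65 units [ 0.014  0.017 -0.055] turn -0.004 F [ 0.03 -0.5  -6.74] pos [ 0.5371 -0.1055  0.2972] w 0.0158
```

View pics/w2b.png

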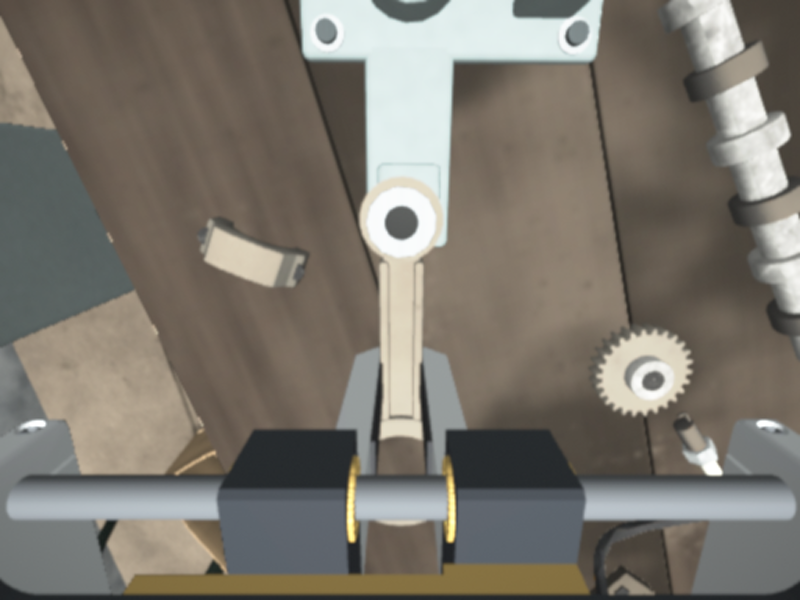

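The rod is held square in the gripper with its small end at (401,220). The rest's back edge runs (378,164)-(440,164), the press arm's edges are vertical at columns 366 and 452, and the base edge is level at row 61, so the yaw is right.

```bash
python3 -c "
from h import *
s=ld('w2.png');f=.64
o=telemetry.get_obs();y=o['ee_rot'][2];ex=np.array([np.cos(y),np.sin(y)]);ey=np.array([np.sin(y),-np.cos(y)])
P=lambda u,v,z:ray(s,u*f,v*f,z)[:2]
for z in(.122,.126):
  b=P(401,220,z);print('bush',b,(b-o['tool_pos'][:2])@ex,(b-o['tool_pos'][:2])@ey)
r1,r2=P(378,164,.04),P(440,164,.04);rm=(r1+r2)/2;print('rest',r1,r2,np.hypot(*(r1-r2)))
d=r1-r2;print('yaw from rest',np.arctan2(d[1],d[0])-np.pi)
q1,q2=P(302,61,.008),P(598,61,.008);d=q1-q2;print('yaw base',np.arctan2(d[1],d[0])-np.pi)
for z in (.006,.01): print('arm edges',P(365,61,z),P(453,61,z),P(367,170,z),P(449,170,z))
n=rm+.101*ex;print('nest',n)
n0=np.array([.571,.082]);print('rel tool: rest-nest',(n-rm)@ey)
print('move small_end->nest x,y units',((n-b)@ex)/.05,((n-b)@ey)/.05)
for X in (.571,.082,.049),(n[0],n[1],.049): print(proj(s,X)/f)
"
```

```text
bush [ 0.55018221 -0.03877445] 0.06802780843029159 0.0012119773443150718
bush [ 0.55025269 -0.038394  ] 0.06841471546157621 0.001214904654238
rest [ 0.54184367 -0.01564185] [ 0.57417923 -0.02138517] 0.032841656601596006
yaw from rest -0.1757827390904665
yaw base -0.17617719644540353
arm edges [0.54353795 0.04152262] [0.59278067 0.03275629] [ 0.53300799 -0.01666966] [ 0.58210581 -0.02538897]
arm edges [0.5436764  0.04055363] [0.59219154 0.03191682] [ 0.53330202 -0.01677884] [ 0.5816744  -0.02536932]
nest [0.5756559  0.08093333]
rel tool: rest-nest -2.0041822318916024e-17
move small_end->nest x,y units 2.4386041506680023 0.08332745498849521
[399.82169887 -77.83176815]
[410.62693801 -77.19380691]
```

Request:
apply_moves(moves=[[[0,0.04,0.4,0,1],[0,0.08,0.8,0,1],[0.5,0.08,0.8,0,1],[1.1,0.08,0.8,0,1],[1.5,0.08,0.8,0,1],[1.7,0.08,0.8,0,1],[1.7,0.08,0.8,0,1],[1.7,0.08,0.8,0,1]]])

```text
time: 5.7
tool_pos: [0.5559, -0.0224, 0.2577]
ee_rot: [3.141, 0.001, 1.396]
wrist_force: [0.3, -0.5, -6.6]
width: 0.0157
finger_force: 30.0
```

```bash
python3 -c "
from h import *
go([.538,-.105,.257],1.395)
s=snap('wrist','w3.png');a=cv2.imread('pics/w3.png')
cv2.imwrite('pics/w3b.png',cv2.resize(a,(800,600),interpolation=cv2.INTER_CUBIC))
print(proj(s,[.5757,.0809,.04])/.64,proj(s,[.5757,.0809,.049])/.64)
"
```

```text
t 5.70 units [-1.69  -0.064  0.016] turn 0.003 F [ 0.34 -0.53 -6.65] pos [ 0.5559 -0.0224  0.2577] w 0.0157
[401.37631977 122.32239042] [401.39217777 119.64987895]
```

View pics/w3b.png

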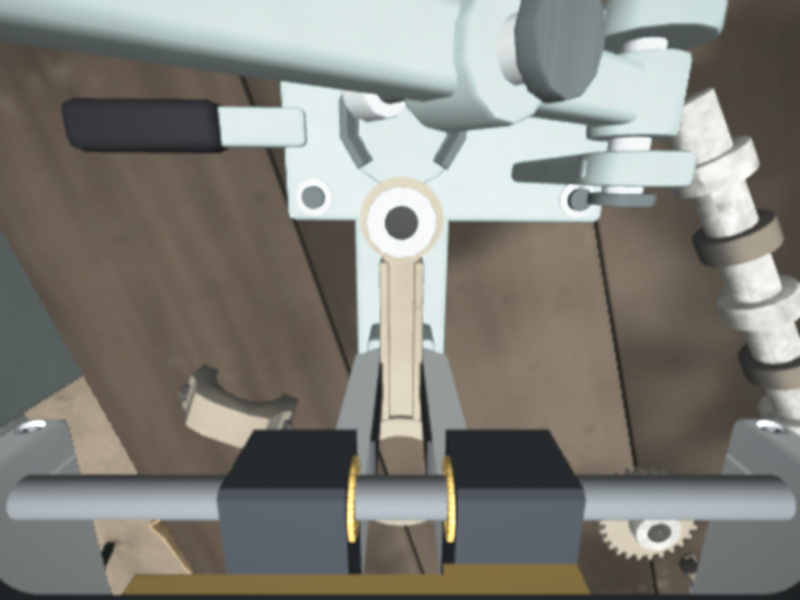

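The nest rim's gap ends are at (371,162) and (434,163), so the midline is 402.5 and the rod at 401 is in line. The lower handle's centre line is at row 126, which lets me check the remaining distance.

```bash
python3 -c "
from h import *
s=ld('w3.png');f=.64
o=telemetry.get_obs();y=o['ee_rot'][2];ex=np.array([np.cos(y),np.sin(y)]);ey=np.array([np.sin(y),-np.cos(y)])
P=lambda u,v,z:ray(s,u*f,v*f,z)[:2]
b=P(401,220,.084)
for q in (P(262,126,.022),P(150,125.5,.022),np.array([.5757,.0809])): print('ahead',(q-b)@ex/.05)
for q in (P(402.5,162,.049),P(402,250,.01)): print('side',(q-b)@ey/.05)
"
```

```text
ahead 0.7507022296851817
ahead 0.755190807559224
ahead 0.7420331813411669
side 0.012374362043285089
side 0.010738962289672539
```

Request:
apply_moves(moves=[[[0.3,0.01,0,0,1],[0.6,0.01,0,0,1],[0.745,0.01,0,0,1],[0.745,0.01,0,0,1],[0.745,0.01,0.1,0,1],[0.745,0.01,0.2,0,1],[0.745,0.01,0.27,0,1],[0.745,0.01,0.3,0,1],[0.745,0.01,0.3,0,1]]])

```text
time: 6.88
tool_pos: [0.5628, 0.0147, 0.2425]
ee_rot: [-3.141, 0.0, 1.396]
wrist_force: [-0.5, -0.4, -6.7]
width: 0.0159
finger_force: 30.0
```

```bash
python3 -c "
from h import *
go([.538,-.105,.242],1.395)
s=snap('wrist','w4.png');a=cv2.imread('pics/w4.png')
cv2.imwrite('pics/w4b.png',cv2.resize(a,(800,600),interpolation=cv2.INTER_CUBIC))
"
```

```text
t 6.88 units [-2.444 -0.072  0.01 ] turn 0.005 F [-0.47 -0.4  -6.75] pos [0.5628 0.0147 0.2425] w 0.0159
```

View pics/w4b.png

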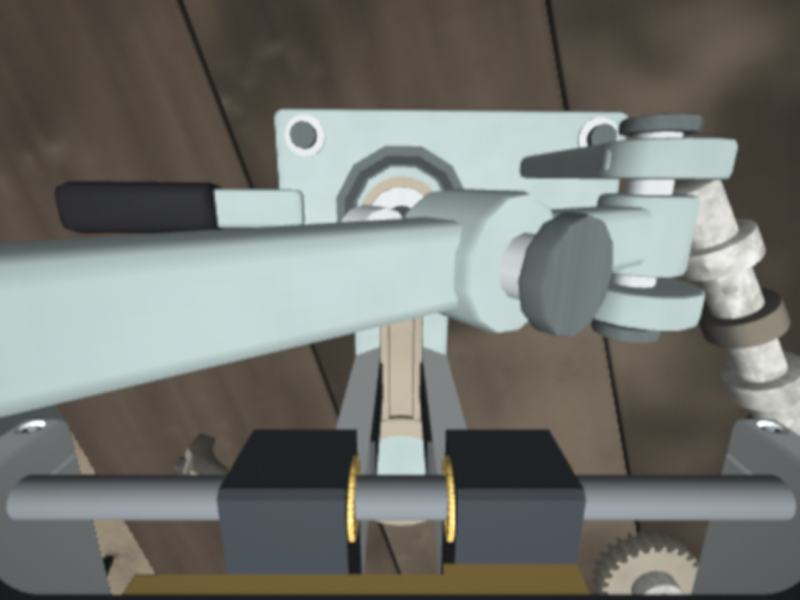

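The rod's small end sits inside the nest rim (ring at about (401,190)), centred as far as the handle lets me see. I'll lower the last millimetre and release.

Request:
apply_moves(moves=[[[0,0,0.03,0,1],[0,0,0.03,0,1],[0,0,0.03,0,0.7],[0,0,0.03,0,0.6],[0,0,0.03,0,0.6],[0,0,0.03,0,0.6],[0,0,-0.5,0,0.6],[0,0,-1.0,0,0.6],[-0.8,0,-1.8,0,0.6],[-0.8,0,-1.8,0,0.6]]])

```text
time: 8.18
tool_pos: [0.5566, -0.0262, 0.3371]
ee_rot: [3.133, 0.0, 1.393]
wrist_force: [0.0, 0.6, 0.1]
width: 0.0377
finger_force: 0.0
```

```bash
python3 -c "
from h import *
n=np.array([.5757,.0809]);y=-.1755;e=np.array([np.cos(y),np.sin(y)])
s=snap('top','t2.png');a=cv2.imread('pics/t2.png')[155:260,210:365]
cv2.imwrite('pics/t2b.png',cv2.resize(a,None,fx=5,fy=5,interpolation=cv2.INTER_CUBIC))
for x,z in((0,.066),(0,.04)): print((proj(s,[*(n+x*e),z])+.4-[210,155])*5)
go([*(n-.105*e),.199+.28],1.396)
"
```

```text
[131.81335666 206.2007464 ]
[133.60658587 215.26573977]
t 8.22 units [ 2.157 -2.076 -2.896] turn -0.01 F [ 0.77  0.25 -0.18] pos [ 0.5562 -0.0252  0.3346] w 0.0379
```

View pics/t2b.png

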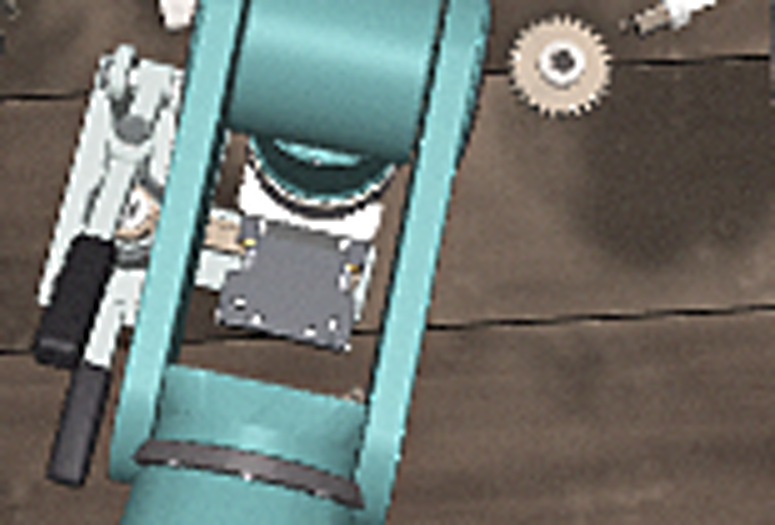

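The small end with the bush is visible in the nest at (133,213), as predicted. Next I'll close the fingers and go above the grip.

Request:
apply_moves(moves=[[[0,0,-1.1,0,1],[0,0,-2.2,0,1],[0,-0.3,-2.9,0,1],[0.7,-1.0,-2.9,0,1],[1.4,-1.7,-2.9,0,1],[2.16,-2.08,-2.9,0,1],[2.16,-2.08,-2.9,0,1],[2.16,-2.08,-2.9,0,1],[2.16,-2.08,-2.9,0,1]]])

```text
time: 9.35
tool_pos: [0.4728, 0.0993, 0.4768]
ee_rot: [-3.14, 0.001, 1.395]
wrist_force: [-0.4, 0.2, 0.1]
width: 0.0007
finger_force: 0.0
```

```bash
python3 -c "
from h import *
n=np.array([.5757,.0809]);y=-.1755;e=np.array([np.cos(y),np.sin(y)])
go([*(n-.095*e),.199+.242],1.396)
s=snap('wrist','w5.png');a=cv2.imread('pics/w5.png')
cv2.imwrite('pics/w5b.png',cv2.resize(a,(800,600),interpolation=cv2.INTER_CUBIC))
"
```

```text
t 9.35 units [-0.002  0.192  0.716] turn -0.006 F [-0.43  0.16  0.12] pos [0.4728 0.0993 0.4768] w 0.0007
```

View pics/w5b.png

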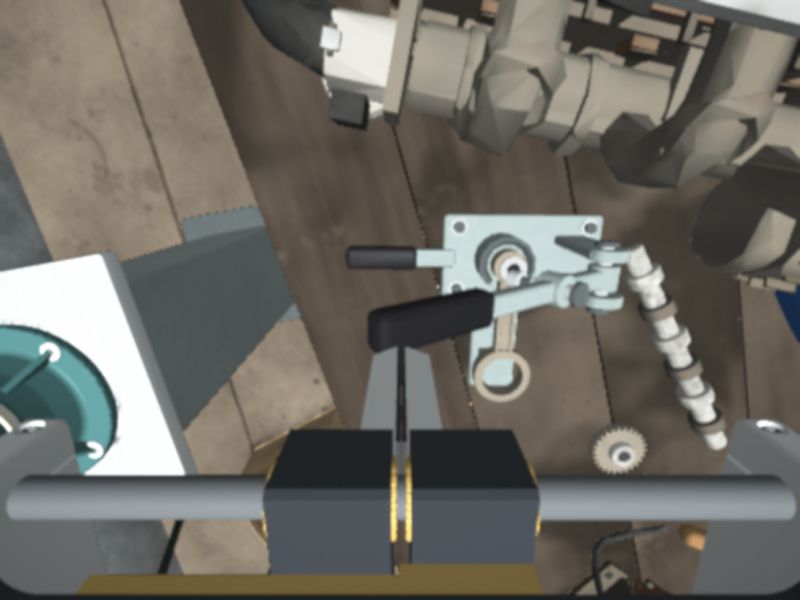

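The rod lies in the nest (small end (509,265)) with its big end on the rest (503,375), and the closed tips at (401,345) are over the grip, whose end is at (372,330). I'll come down onto the grip.

Request:
apply_moves(moves=[[[0,0.1,0.4,0,1],[0,0.19,0.7,0,1],[0,0.17,0.9,0,1],[0,0.15,1.0,0,1],[0,0.1,1.1,0,1],[0,0.05,1.2,0,1],[0,0.05,1.2,0,1],[0,0.05,1.2,0,1]]])

```text
time: 10.4
tool_pos: [0.4747, 0.0996, 0.418]
ee_rot: [3.141, -0.0, 1.396]
wrist_force: [-0.4, 0.2, 1.6]
width: 0.0005
finger_force: 0.6
```

```bash
python3 -c "
from h import *
from scipy.optimize import brentq
n=np.array([.5757,.0809]);y=-.1755;e=np.array([np.cos(y),np.sin(y)])
for th in(.5,.4,.3,.25,.2,.1,0,-.1,-.2):
  x=.07-.21*np.cos(th)+.01*np.sin(th);z=.097+.21*np.sin(th)+.01*np.cos(th)
  print(th,round(z+.199,4));go([*(n+x*e),.199+z],1.396)
"
```

```text
0.5 0.4055
t 10.40 units [-0.015 -0.135  0.251] turn 0.002 F [-0.38  0.23  1.61] pos [0.4747 0.0996 0.418 ] w 0.0005
0.4 0.387
t 10.40 units [-0.015 -0.336  0.62 ] turn 0.002 F [-0.38  0.23  1.61] pos [0.4747 0.0996 0.418 ] w 0.0005
0.3 0.3676
t 10.40 units [-0.014 -0.499  1.008] turn 0.002 F [-0.38  0.23  1.61] pos [0.4747 0.0996 0.418 ] w 0.0005
0.25 0.3576
t 10.40 units [-0.014 -0.566  1.207] turn 0.002 F [-0.38  0.23  1.61] pos [0.4747 0.0996 0.418 ] w 0.0005
0.2 0.3475
t 10.40 units [-0.014 -0.623  1.41 ] turn 0.002 F [-0.38  0.23  1.61] pos [0.4747 0.0996 0.418 ] w 0.0005
0.1 0.3269
t 10.40 units [-0.014 -0.705  1.822] turn 0.002 F [-0.38  0.23  1.61] pos [0.4747 0.0996 0.418 ] w 0.0005
0 0.306
t 10.40 units [-0.014 -0.747  2.24 ] turn 0.002 F [-0.38  0.23  1.61] pos [0.4747 0.0996 0.418 ] w 0.0005
-0.1 0.285
t 10.40 units [-0.014 -0.746  2.66 ] turn 0.002 F [-0.38  0.23  1.61] pos [0.4747 0.0996 0.418 ] w 0.0005
-0.2 0.2641
t 10.40 units [-0.015 -0.703  3.078] turn 0.002 F [-0.38  0.23  1.61] pos [0.4747 0.0996 0.418 ] w 0.0005
```

Request:
apply_moves(moves=[[[-0.01,-0.08,0.15,0,1],[-0.01,-0.17,0.31,0,1],[-0.01,-0.25,0.46,0,1],[-0.01,-0.34,0.62,0,1],[-0.01,-0.42,0.81,0,1],[-0.01,-0.5,1.0,0,1],[-0.01,-0.5,1.0,0,1],[-0.01,-0.5,1.0,0,1]]])

```text
time: 11.4
tool_pos: [0.4498, 0.1032, 0.3677]
ee_rot: [-3.141, 0.001, 1.396]
wrist_force: [-0.8, -0.0, 1.3]
width: 0.0004
finger_force: 0.8
```

Request:
apply_moves(moves=[[[0,-0.03,0.1,0,1],[0,-0.065,0.2,0,1],[0,-0.065,0.2,0,1]]])

```text
time: 11.78
tool_pos: [0.4468, 0.1038, 0.3571]
ee_rot: [-3.141, 0.0, 1.396]
wrist_force: [0.7, -0.2, 1.5]
width: 0.0006
finger_force: 0.8
```

Request:
apply_moves(moves=[[[0,-0.015,0.05,0,1],[0,-0.03,0.1,0,1],[0,-0.03,0.1,0,1]]])

```text
time: 12.15
tool_pos: [0.4454, 0.1041, 0.3524]
ee_rot: [3.142, 0.0, 1.396]
wrist_force: [0.5, -1.2, 1.3]
width: 0.0004
finger_force: 0.8
```

Request:
apply_moves(moves=[[[0,-0.013,0.05,0,1],[0,-0.026,0.1,0,1],[0,-0.026,0.1,0,1]]])

```text
time: 12.52
tool_pos: [0.4441, 0.1043, 0.3479]
ee_rot: [3.141, 0.0, 1.396]
wrist_force: [0.9, -2.6, 4.0]
width: 0.0004
finger_force: 1.7
```

Request:
apply_moves(moves=[[[0,-0.012,0.04,0,1],[0,-0.012,0.05,0,1],[0,-0.012,0.05,0,1]]])

```text
time: 12.9
tool_pos: [0.4435, 0.1044, 0.3458]
ee_rot: [3.141, 0.0, 1.396]
wrist_force: [-0.5, -2.5, 6.4]
width: 0.0001
finger_force: 2.8
```

Request:
apply_moves(moves=[[[0,-0.012,0.04,0,1],[0,-0.012,0.05,0,1],[0,-0.012,0.05,0,1]]])

```text
time: 13.28
tool_pos: [0.443, 0.1045, 0.3439]
ee_rot: [3.14, -0.0, 1.396]
wrist_force: [-0.4, -1.9, 7.9]
width: 0.0003
finger_force: 3.9
```

Request:
apply_moves(moves=[[[0,-0.01,0.04,0,1],[0,-0.01,0.05,0,1],[0,-0.01,0.05,0,1]]])

```text
time: 13.65
tool_pos: [0.4425, 0.1046, 0.3421]
ee_rot: [3.139, -0.0, 1.396]
wrist_force: [-1.6, -2.0, 10.3]
width: 0.0005
finger_force: 4.9
```

Request:
apply_moves(moves=[[[0,-0.01,0.04,0,1],[0,-0.01,0.05,0,1],[0,-0.01,0.05,0,1]]])

```text
time: 14.02
tool_pos: [0.442, 0.1047, 0.3402]
ee_rot: [3.139, -0.0, 1.396]
wrist_force: [-2.0, -1.5, 12.7]
width: 0.0001
finger_force: 5.9
```

Request:
apply_moves(moves=[[[0,-0.008,0.03,0,1],[0,-0.008,0.04,0,1],[0,-0.008,0.04,0,1]]])

```text
time: 14.4
tool_pos: [0.4416, 0.1047, 0.3386]
ee_rot: [3.138, -0.0, 1.396]
wrist_force: [-3.2, -1.6, 14.3]
width: 0.0005
finger_force: 6.7
```

Request:
apply_moves(moves=[[[0,-0.006,0.03,0,1],[0,-0.006,0.03,0,1],[0,-0.006,0.03,0,1]]])

```text
time: 14.78
tool_pos: [0.4413, 0.1048, 0.3374]
ee_rot: [3.138, -0.0, 1.396]
wrist_force: [-4.0, -1.7, 14.4]
width: 0.0005
finger_force: 7.0
```

Request:
apply_moves(moves=[[[0,-0.006,0.03,0,1],[0,-0.006,0.03,0,1],[0,-0.006,0.03,0,1]]])

```text
time: 15.15
tool_pos: [0.441, 0.1048, 0.336]
ee_rot: [3.138, -0.0, 1.396]
wrist_force: [-3.2, -3.0, 14.8]
width: 0.0003
finger_force: 7.1
```

Request:
apply_moves(moves=[[[0,-0.005,0.03,0,1],[0,-0.005,0.03,0,1],[0,-0.005,0.03,0,1]]])

```text
time: 15.52
tool_pos: [0.4408, 0.105, 0.3307]
ee_rot: [3.141, -0.0, 1.396]
wrist_force: [1.9, 0.4, 2.2]
width: 0.0004
finger_force: 0.9
```

The force dropped from 14.8 to 2.2 N, so the bush has snapped home. I'll let the handle up along its arc.

Request:
apply_moves(moves=[[[0,0.05,-0.3,0,1],[0,0.19,-0.74,0,1],[0,0.36,-1.13,0,1],[0,0.56,-1.5,0,1],[0,0.8,-1.9,0,1],[0,0.9,-2.3,0,1],[0,0.9,-2.9,0,1],[-0.5,0.9,-3.4,0,1],[-1.0,0.5,-3.4,0,1],[-1.0,0.5,-3.4,0,1]]])

```text
time: 16.77
tool_pos: [0.4558, 0.0508, 0.5022]
ee_rot: [3.141, -0.001, 1.394]
wrist_force: [0.3, 0.7, 0.2]
width: 0.0002
finger_force: 0.0
```

```bash
python3 -c "
from h import *
go([.47,.1,.5],1.396)
s=snap('wrist','w6.png');a=cv2.imread('pics/w6.png')
cv2.imwrite('pics/w6b.png',cv2.resize(a[100:290,200:430],None,fx=3,fy=3,interpolation=cv2.INTER_CUBIC))
"
```

```text
t 16.77 units [1.018 0.107 0.045] turn -0.009 F [0.29 0.66 0.17] pos [0.4558 0.0508 0.5022] w 0.0002
```

View pics/w6b.png

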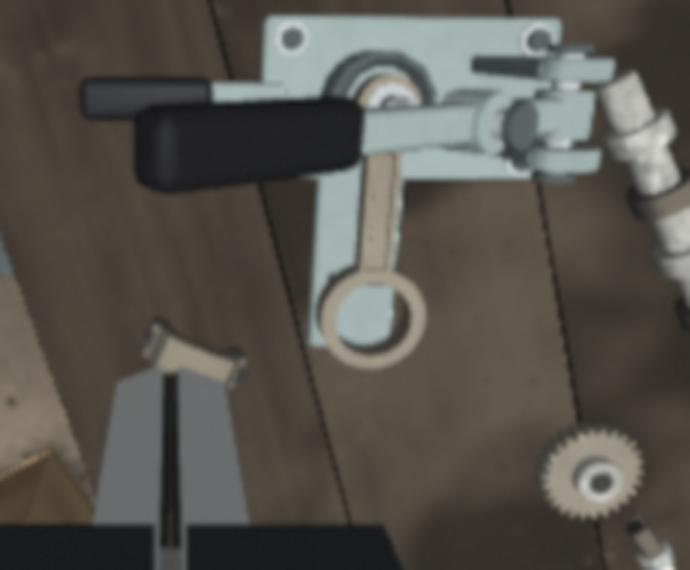

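The handle is back up, the rod lies in the nest with its big end (373,318) on the rest, and the cap and gear are undisturbed.

```bash
python3 -c "
from h import *
print(ticket.close_job())"
```

```text
the job is handed in; nothing more can be done
None
```

I put the rod in the press and pressed the bush home: at the handle the force built to about 15 N, then dropped to 2 N and I stopped. The handle is back up, the rod lies in the nest and on the rest, and the job is handed in at about 17 s, though no verdict came back.

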